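Sample tray through the drying bay's flap

ROBOT

A 6-joint arm with a two-finger parallel gripper is mounted at the origin on the work surface. World frame = base frame: x ahead of the robot, y to its left, z up, the work surface at z = 0. Lengths are in m, angles in rad, forces in N, time in s.
With the tool pointing down it reaches from about 0.3 to 0.875 m from the base axis. Payload 6.4 kg.
Tool frame: the origin (TCP) lies midway between the tips of the shut fingers; the grasp point (between the pads) lies 19 mm behind it; z points along the fingers, y is the line along which they close (so a half turn about z gives the same grasp; the last joint's range is limited). The gripper opens to 85 mm and grips with 20 to 120 N. Pads are 22 mm wide; open, the fingers measure 114 mm over their backs; the gripper's body (76 mm by 85 mm) begins 54 mm behind the grasp point. The pads swing forward as they close: fully open they stand 13 mm farther back than shut.
Start: joints at [0.972, 0.181, 1.607, -0, 1.354, -0.206], TCP at [0.22, 0.531, 0.231] pointing down, gripper open.
Joint ranges: [-2.99, 2.99], [-0.89, 2.07], [0.3, 2.58], [-1.14, 4.28], [0, 2.63], [-3.12, 3.12]. Speed limits (rad/s): [2.57, 2.57, 3.01, 3.14, 3.14, 3.14].

INTERFACE

Orientations are given as a unit quaternion [w, x, y, z].
In Python, from bench import sensors, vision, ctrl gives the robot as it stands.
- The arm moves only by the tool carry_out, never from a script. Its argument "deltas" is text: rows parted by semicolons, each of 7 numbers parted by spaces: the shift along the tool's x, y, z in mm, then the turn, a rotation vector about the tool's x, y, z in rad, then the closure, from 0 (fully open) to 1 (shut). In form: tx ty tz ax ay az claw; .... A call has 1 to 12 rows; each row is the pose to reach, as a shift and turn from the pose commanded when the call began, along the tool's axes at that moment; what a row does not reach only later rows make up. A row lasts 1/8 s, in which the tool goes at most 62.5 mm and 10.7 degrees, less where a joint would pass 70% of its speed; a pose out of reach is approached as far as the arm can. A call with a gripper value outside its range is refused whole. The fingers move at their own pace and stop on an object; the grip force is fixed at half the most. Time passes only in rows, so rows that repeat a pose let the fingers close. It gives the time, the measured TCP pose, the force, the opening and the grip force at its end, in the units of the state.
- sensors.get_obs(): the state, without advancing time (a new reading comes with each control period).
- vision.camera(name): name is "scene" or "side" or "wrist"; returns the picture (480x640x3 uint8, blue, green, red); there is no depth.
- vision.camera_model(name): a dict with "K" (3x3 intrinsics, pixels), "extrinsics" (4x4, takes a point from world to camera coordinates); the wrist camera has in their place "hand_eye" (4x4, takes a point from camera to tool coordinates, whose origin is the TCP and whose axes are the flange's). Camera axes: x right, y down, z forward; pixel columns grow to the right and rows downward; lengths in m; the calibration is good to about 2 mm. A picture is of the moment at which its call begins: read the wrist's pose just before it. camera_model takes no time and is no camera call.
- ctrl.hand_in(): hands the job in; it is judged then, once.
The state is a dict: "time_s": time; "q": joint angles; "dq": joint speeds; "joint_efforts": joint torques, N m; "eef_pos": TCP position; "eef_rot": TCP orientation; "wrist_force": force on the tool from outside, world axes, zero at the start; "torque": the same for the moment, N m; "opening": opening from 0.0 (shut) to 1.0 (fully open); "grasp_force": force on a finger pad.
Only numpy, scipy, OpenCV 4.12 (cv2) and the standard library are available. Lean on these libraries where they do the work, as an engineer would, in place of code of your own. Each camera call takes 0.05 s, during which the arm holds its last target. There are 200 camera calls.

TASK

Slide the cardboard sample tray along the apron board and push it through the hanging flap of the drying bay until it is completely inside, then draw the fingers back out so that the flap falls fully shut behind it. Push it slowly with the fingertips: the tray holds fragile sherds, so never lift or tip it or shove it hard. Leave the other things on the bench where they stand.

Things in the scene. Friction and masses are not known exactly. Their poses are not given: they have to be found in the camera images.
- bay: Drying bay fixed to the table: grey board 10 mm thick with a plywood enclosure on its far part, roofed only by thin steel wires. Origin: on the table, 10 mm below the board's top, mid-doorway, right below the shut flap. x points straight into the bay (away from the robot, turned at most 15 degrees), y left, z up. Board: x -200 to +155 mm, y +-140 mm; the apron before the flap is flat, no rails.
- doorway (a point): Middle of the hinge rod over the doorway, at bay x = 0, z = 88 mm; rod 6 mm thick, along bay y. The doorway is 140 mm wide between 12 mm thick cheeks (bay x -5 to +150 mm). Nothing of the bay rises above z = 98 mm. Inner depth from shut flap to back wall 145 mm; cross wires at z = 90 mm at x = 45, 80 and 115 mm.
- flap (a joint): Angle of the plain aluminium flap (134 mm wide, 4 mm thick, about 90 g) that hangs from the hinge rod: 0 = hanging shut; it grows as the flap is pushed inward (into the bay, +x) and its lower edge rises, stop at 1.4 rad. It cannot swing outward. It opens at a push of under 2 N and falls shut by its own weight within a second when nothing props it.
- flap_edge (a point): Middle of the flap's lower edge, 54 mm from the hinge axis; when shut it hangs 24 mm above the board, so the tray's low rear part passes beneath it but the box does not.
- tray: Sample tray, one solid piece of about 180 g that slides on the board: low cardboard tray 90 x 90 mm, 20 mm high; a white lidded box fixed on its front (+x) part brings it to 36 mm height from x = -6 mm to +44 mm; the low rear part shows sherds in foam. Origin: centre of its underside. It starts before the flap, up to 45 mm off to a side and turned up to 20 degrees from bay x.
- bottle: Bystander: amber bottle, 56 mm diameter, 130 mm tall, on the table left of the enclosure. Origin: centre of its underside.
- jar: Bystander: glass jar, 60 mm diameter, 75 mm tall, on the table right of the enclosure. Origin: centre of its underside.
- vase_lid: Bystander: small blue porcelain lid with a knob, 68 mm diameter, 40 mm tall, left of the apron. Origin: centre of its underside.
- cork_ring: Bystander: cork ring, 72 mm diameter, 20 mm tall, right of the apron. Origin: centre of its underside.
- bowl: Bystander: white bowl, 90 mm diameter, 45 mm tall, farther left. Origin: centre of its underside.
- brush: Bystander: brush about 170 mm long lying along the bay's x direction, farther right. Origin: its underside near the middle.
- spatula: Bystander: spatula about 190 mm long lying along the bay's x direction, far left. Origin: its underside near the middle.
Mind the look-alikes: they are no part of the job. Leave any pink or yellow look-alike of the tray alone.

How it is judged:
By the outcome, as a careful person would: the job done as asked, in the order asked, and still so for the second after the job is handed in, with the robot touching nothing.
It also fails if it takes over 58 s, if anything falls off the work surface, if the arm or the gripper's body presses on something with over 40 N, if the wrist force passes 120 N, or if a joint passes its speed limit or range.

## Working session

There is one attempt and no reset: what is moved stays moved. The work goes in short steps, Python scripts to look and compute and a tool call to move; the robot and the scene stay as the last step left them, time stands still between calls to the robot, and variables do not carry over. Pictures are saved under pics/ and viewed, at most 10 in all, crops included, and the job is handed in when it is done.

Besides the shell and the picture viewer there is one more tool, called after ">>>" by a JSON object that holds its "method" and its "body", one argument or row to a line. carry_out: Moves the arm, as the interface text tells. Its arguments: {"type":"object","properties":{"deltas":{"type":"string"}},"required":["deltas"]}

```bash
mkdir -p pics
python3 - <<'E'
from bench import sensors, vision, ctrl
import cv2
o=sensors.get_obs();print(o)
for n in("scene","side"):
    cv2.imwrite(f"pics/{n}0.png",vision.camera(n)); m=vision.camera_model(n);print(n,m)
print(vision.camera_model("wrist"))
E
```

```text
{'time_s': 0.0, 'q': array([ 9.71698872e-01,  1.81553923e-01,  1.60799140e+00, -6.77280811e-06,
        1.35380043e+00, -2.06289007e-01]), 'dq': array([-5.73649774e-04,  1.66810181e-03,  7.56548379e-04,  1.90098037e-05,
        2.05474366e-04,  2.96100400e-04]), 'joint_efforts': array([ 3.23386485e-04, -4.44894111e+01, -3.51322746e+01, -4.52356689e-04,
        9.14621574e-03, -1.07409292e-05]), 'eef_pos': array([0.21976658, 0.5307544 , 0.23038494]), 'eef_rot': array([-3.40475466e-04,  1.95143161e-01,  9.80774377e-01, -8.07728418e-04]), 'wrist_force': array([ 0.75815928, -0.43581539,  0.57933109]), 'torque': array([ 0.04001788, -0.01300946,  0.00850372]), 'grasp_force': 0.0, 'opening': 1.001064912529521}
scene {'K': array([[545.54211878,   0.        , 322.02331802],
       [  0.        , 545.54211878, 246.02010002],
       [  0.        ,   0.        ,   1.        ]]), 'extrinsics': array([[-0.75307125,  0.6578777 ,  0.00897929,  0.38181637],
       [ 0.57080498,  0.66006486, -0.48836058, -0.30213032],
       [-0.32720845, -0.36264489, -0.87259573,  1.45617543],
       [ 0.        ,  0
[... 280 characters left out ...]

       [-0.34890707, -0.46442082, -0.81398843,  0.28328482],
       [ 0.50029167,  0.64214813, -0.58082185,  1.14727979],
       [ 0.        ,  0.        ,  0.        ,  1.        ]])}
{'K': array([[351.76994721,   0.        , 313.78253902],
       [  0.        , 351.76994721, 240.66615849],
       [  0.        ,   0.        ,   1.        ]]), 'hand_eye': array([[ 9.91311333e-04, -9.64791374e-01, -2.63014489e-01,
         6.56943969e-02],
       [ 9.99999427e-01,  8.49894272e-04,  6.51447390e-04,
         4.66030696e-04],
       [-4.04976316e-04, -2.63014984e-01,  9.64791664e-01,
        -1.43017084e-01],
       [ 0.00000000e+00,  0.00000000e+00,  0.00000000e+00,
         1.00000000e+00]])}
```

View pics/scene0.png

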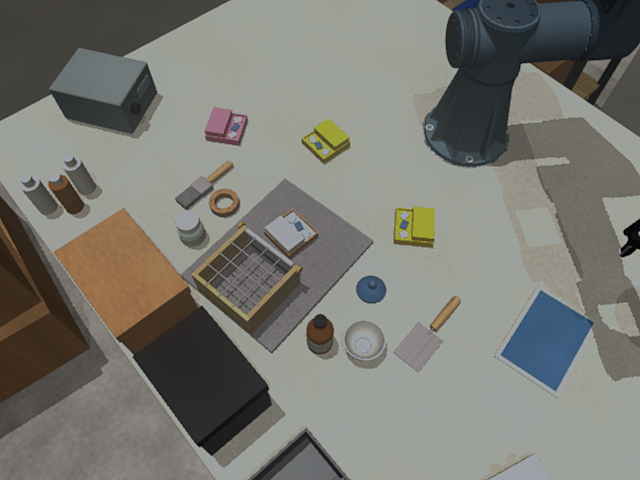

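View pics/side0.png

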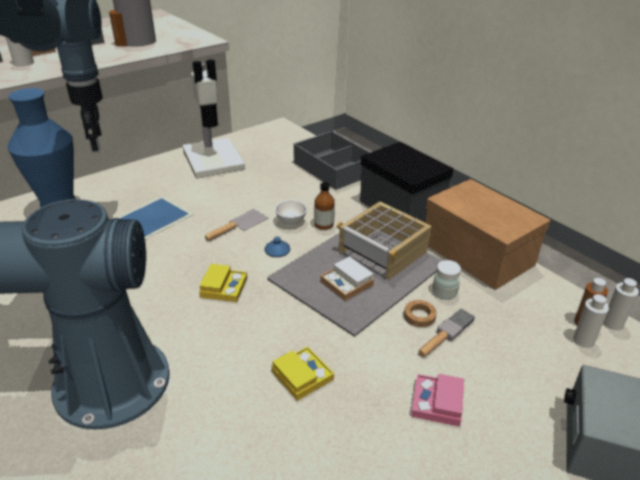

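The scene view shows the white-boxed cardboard tray at (290,230), on the grey board before the flap; in the side view it is at (347,277). Things that could be mistaken for it, in the scene view:
- yellow trays at (325,140) and (414,225)
- pink tray at (226,126)

I choose the tray with the white box on the board, and check it in close crops.

```bash
cat > h.py <<'E'
import numpy as np, cv2
from bench import vision
def ray(n,uv):
    m=vision.camera_model(n);E=m["extrinsics"];R=E[:3,:3]
    d=R.T@np.linalg.inv(m["K"])@np.r_[uv,1.]; return -R.T@E[:3,3], d
def onz(n,uv,z):
    c,d=ray(n,uv); return (c+d*(z-c[2])/d[2])[:2]
def proj(n,p):
    m=vision.camera_model(n);q=m["E" if 0 else "extrinsics"]@np.r_[p,1.];q=m["K"]@q[:3];return q[:2]/q[2]
E
python3 - <<'E'
from h import *
a=cv2.imread("pics/scene0.png")[170:360,175:385]; b=cv2.imread("pics/side0.png")[195:335,262:452]
cv2.imwrite("pics/c1.png",cv2.resize(a,None,fx=3,fy=3,interpolation=cv2.INTER_CUBIC))
cv2.imwrite("pics/c2.png",cv2.resize(b,None,fx=4,fy=4,interpolation=cv2.INTER_CUBIC))
for uv in [(286,180),(372,242),(272,349),(183,275)]: print(onz("scene",uv,.01))
E
```

```text
[ 0.46407456 -0.1861025 ]
[0.4246818  0.08360481]
[0.7636171  0.13342324]
[ 0.80714964 -0.13373547]
```

View pics/c1.png

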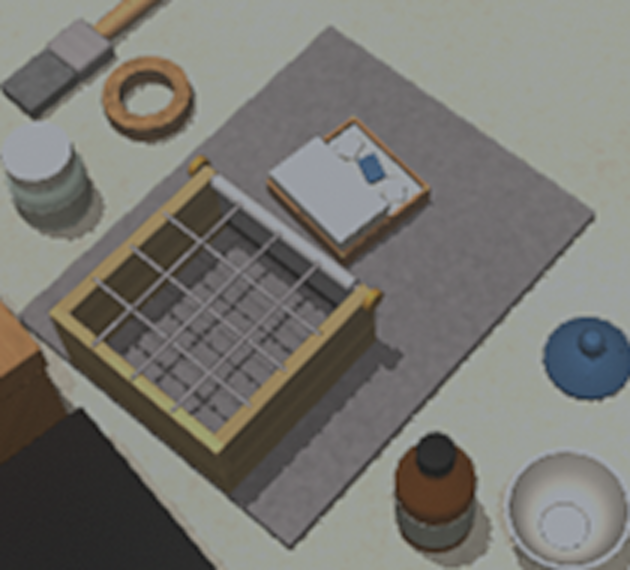

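View pics/c2.png

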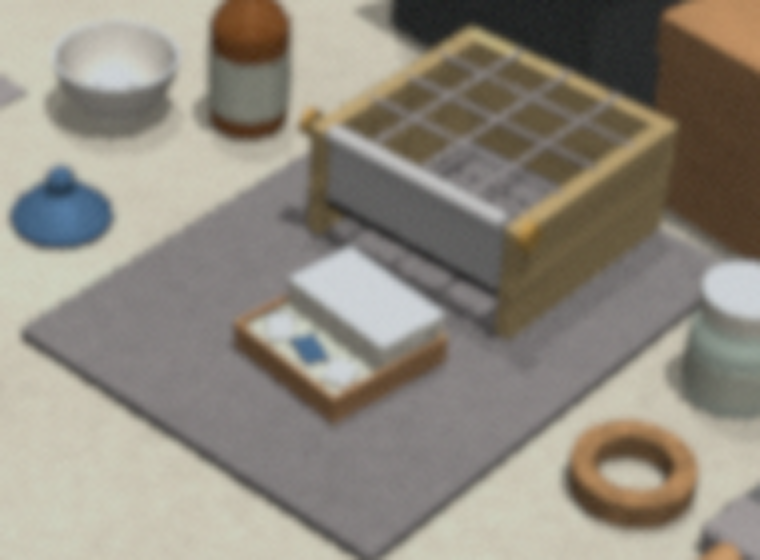

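The crops confirm the choice: cardboard rim, white box toward the flap, sherds behind. Now I measure the bay and tray in both views.

```bash
cat > m.py <<'E'
from h import *
s=lambda c:((np.array(c)+.5)/3-.5+[175,170]); d=lambda c:((np.array(c)+.5)/4-.5+[262,195])
C=[onz("scene",s(c),.01) for c in [(331,27),(594,215),(291,548),(20,318)]]  # RR,RL,FL,FR
B=np.array([[-.2,-.14],[-.2,.14],[.155,.14],[.155,-.14]])
def fit(src,dst):
    src=np.array(src);dst=np.array(dst);a=src-src.mean(0);b=dst-dst.mean(0)
    t=np.arctan2((a[:,0]*b[:,1]-a[:,1]*b[:,0]).sum(),(a*b).sum());c,s_=np.cos(t),np.sin(t);R=np.array([[c,-s_],[s_,c]])
    T=dst.mean(0)-R@src.mean(0);return t,T,np.round((dst-(src@R.T+T))*1e3,1)
if __name__=="__main__":
    t,T,r=fit(B,C);print("board scene",t,T,r)
    C2=[onz("side",d(c),.01) for c in [(372,558),(25,335)]];print("board rear side",C2)
    t2,T2,r2=fit(B[:2],C2);print(t2,T2,r2)
    for n,P in(("scene",[s((197,165)),s((373,297))]),("side",[d((522,234)),d((312,122))])): print(n,"rod ends",[onz(n,p,.088) for p in P])
    # tray: box-top corners FR,FL,RR,RL
    X=[[.044,-.045],[.044,.045],[-.006,-.045],[-.006,.045]]
    bs=[onz("scene",s(c),.046) for c in [(268,184),(345,247),(318,137),(390,208)]]
    bd=[onz("side",d(c),.046) for c in [(445,315),(350,248),(383,362),(290,283)]]
    for b in(bs,bd):print("box",fit(X,b))
    Y=[[-.045,-.045],[-.045,.045]]
    for b in([onz("scene",s(c),.03) for c in [(355,118),(430,187)]],[onz("side",d(c),.03) for c in [(333,403),(236,323)]]):print("rear",b,fit(Y,b))
E
python3 m.py
```

```text
board scene 0.15608986006079226 [ 0.63853343 -0.02243633] [[ 0.6  0.9]
 [ 3.1 -1.4]
 [-1.2 -1.3]
 [-2.5  1.8]]
board rear side [array([ 0.46337537, -0.19474471]), array([0.41934883, 0.07420826])]
0.16225695250347313 [ 0.63873514 -0.02795904] [[-0.6  3.7]
 [ 0.6 -3.7]]
scene rod ends [array([ 0.65069292, -0.11143179]), array([0.62262309, 0.0570473 ])]
side rod ends [array([ 0.65163325, -0.10392436]), array([0.62760027, 0.05954117])]
box (np.float64(0.07740244927053369), array([ 0.55896494, -0.05049125]), array([[ 2.1,  5.5],
       [-0.6, -3.5],
       [-3.6,  1.3],
       [ 2.1, -3.4]]))
box (np.float64(0.032678625561525086), array([ 0.55519645, -0.05859496]), array([[ 1.8,  6.5],
       [ 2.1, -0.5],
       [-5.2, -2.3],
       [ 1.3, -3.7]]))
rear [array([ 0.51369126, -0.09767621]), array([ 0.51037635, -0.01076075])] (np.float64(0.03812097936203009), array([ 0.55700111, -0.05250345]), array([[-0.1,  1.5],
       [ 0.1, -1.5]]))
rear [array([ 0.51225375, -0.10237952]), array([ 0.51244528, -0.01246505])] (np.float64(-0.0021301649628863075), array([ 0.55734941, -0.05751814]), array([[ 0.,  0.],
       [-0., -0.]]))
```

>>> {"method": "carry_out", "body": {
  "deltas": "-40 -45 -20 0 0 0.18 0.5;-80 -90 -20 0 0 0.36 0.5;-120 -135 -20 0 0 0.54 0.5;-160 -180 -20 0 0 0.72 0.5;-200 -225 -20 0 0 0.9 0.5;-240 -270 -20 0 0 1.08 0.5;-280 -315 -20 0 0 1.26 0.5;-320 -360 -20 0 0 1.44 0.5;-360 -400 -20 0 0 1.62 0.5;-370 -420 -20 0 0 1.8 0.5;-370 -420 -20 0 0 1.98 0.5;-370 -420 -20 0 0 2.16 0.5"
}}

```text
time_s: 1.6
eef_pos: [0.4009, 0.0011, 0.2509]
eef_rot: [-0.0, 0.958, 0.287, -0.0]
wrist_force: [-0.1, -0.3, 0.8]
opening: 0.497
grasp_force: 0.0
```

Run:
```python
from bench import sensors
o=sensors.get_obs()
for k in("q","eef_pos","eef_rot","opening","time_s"):print(k,o[k])
```

```text
q [-2.95537885e-01 -2.54667588e-01  1.98812535e+00  4.22445852e-05
  1.40912043e+00  6.93862929e-01]
eef_pos [0.40085712 0.00111    0.25087481]
eef_rot [-2.89977331e-04  9.58044978e-01  2.86617474e-01 -3.98956590e-04]
opening 0.49710646554840726
time_s 1.6
```

```bash
python3 -c "
from scipy.spatial.transform import Rotation as R
for t in(.15,.3,.6):print((R.from_rotvec([0,0,.424*t/.3 if t<.3 else .424])*R.from_rotvec([0,t,0])).as_rotvec())"
```

```text
[-0.01589996  0.14943736  0.21160176]
[-0.06359711  0.29547867  0.42079612]
[-0.12717669  0.59087585  0.41112767]
```

>>> {"method": "carry_out", "body": {
  "deltas": "25 50 0 -0.016 0.149 0.212 0.5;50 105 0 -0.064 0.295 0.421 0.5;50 105 0 -0.064 0.295 0.421 0.5;50 105 0 -0.064 0.295 0.421 0.5"
}}

```text
time_s: 2.1
eef_pos: [0.4997, -0.058, 0.2501]
eef_rot: [-0.013, 0.986, 0.081, 0.147]
wrist_force: [-0.7, 0.3, 0.2]
opening: 0.502
grasp_force: 0.0
```

Run:
```python
from bench import sensors
o=sensors.get_obs()
for k in("q","eef_pos","eef_rot","wrist_force","time_s"):print(k,o[k])
```

```text
q [-0.46669341 -0.20593881  1.97950628  0.1925294   1.13332126  0.87874619]
eef_pos [ 0.49972802 -0.05797253  0.25005113]
eef_rot [-0.0125386   0.98565629  0.0810954   0.14747202]
wrist_force [-0.73780132  0.34140198  0.24695256]
time_s 2.1
```

```bash
cat > k.py <<'E'
import numpy as np
from scipy.optimize import least_squares
from scipy.spatial.transform import Rotation as R
rz=lambda a:R.from_rotvec([0,0,a]); ry=lambda a:R.from_rotvec([0,a,0])
D=[([.971699,.181554,1.607991,0,1.3538,-.206289],[.219767,.530754,.230385],[-.00034,.195143,.980774,-.00081]),
([-.295538,-.254668,1.988125,0,1.40912,.693863],[.400857,.00111,.250875],[-.00029,.958045,.286617,-.0004]),
([-.466693,-.205939,1.979506,.192529,1.133321,.878746],[.499728,-.057973,.250051],[-.012539,.985656,.081095,.147472])]
def fk(q,P,s4=1,s6=1):
    b,c,L1,L2,Lt,z0=P
    A=rz(q[0]);B=A*ry(q[1]+q[2]);C=B*rz(s4*q[3])*ry(q[4])
    p=A.apply([0,b,0])+A*ry(q[1]).apply([0,0,L1]) if 0 else A.apply([0,b,0])+(A*ry(q[1])).apply([0,0,L1])+B.apply([0,0,L2])+C.apply([0,c,Lt])+[0,0,z0]
    return p,C*rz(s6*q[5])
if __name__=="__main__":
  for s4 in(1,-1):
    for s6 in(1,-1):
      r=[ (fk(q,[0]*6,s4,s6)[1].inv()*R.from_quat([e[1],e[2],e[3],e[0]])).as_rotvec() for q,p,e in D];print(s4,s6,np.round(r,3).tolist())
    f=lambda P:np.concatenate([fk(q,P,s4)[0]-p for q,p,e in D])
    o=least_squares(f,[.117,0,.42,.5,.33,.3]);print(s4,o.x,abs(o.fun).max())
E
python3 k.py
```

```text
1 1 [[0.0, -0.0, 1.571], [-0.0, 0.0, 1.571], [0.0, 0.0, 1.571]]
1 -1 [[0.0, -0.0, 1.158], [-0.0, 0.0, 2.959], [-0.0, -0.0, -2.955]]
1 [ 1.18285638e-01 -5.43758205e-05  4.28092939e-01  4.97276805e-01
  3.11487555e-01  2.28778358e-01] 0.001059544929023118
-1 1 [[0.0, -0.0, 1.571], [-0.0, 0.0, 1.571], [0.037, 0.394, 1.716]]
-1 -1 [[0.0, -0.0, 1.158], [-0.0, 0.0, 2.959], [0.348, -0.348, -2.752]]
-1 [ 0.28701436 -0.14913911  0.37003584  0.5110051   0.04441958  0.0156516 ] 0.04599237622641644
```

```bash
cat > ik.py <<'E'
from k import *
P=[.1183,0,.4281,.4973,.3115,.2288]
lo=np.array([-2.99,-.89,.3,-1.14,0,-3.12]);hi=np.array([2.99,2.07,2.58,4.28,2.63,3.12])
O=np.array([.638,-.024]);yb=.157
def w(X,Y):return O+[X*np.cos(yb)-Y*np.sin(yb),X*np.sin(yb)+Y*np.cos(yb)]
def tgt(yaw,th):  # tool x along yaw, tilted forward th
    return rz(yaw)*R.from_rotvec([np.pi,0,0])*ry(th)
def ik(p,Rt,q0):
    f=lambda q:np.r_[fk(q,P)[0]-p,.3*((fk(q,P)[1]*rz(np.pi/2)).inv()*Rt).as_rotvec()]
    o=least_squares(f,np.clip(q0,lo+1e-3,hi-1e-3),bounds=(lo,hi));return o.x,np.abs(o.fun).max()
if __name__=="__main__":
  q0=np.array(D[2][0])
  for th in(.4,.5,.6,.7,.8):
    q=q0
    for X,z in((-.16,.15),(-.16,.03),(-.1,.03),(-.05,.03),(0,.03),(.02,.03)):
      q,e=ik(np.r_[w(X,-.016),z],tgt(yb,th),q);print(th,X,z,np.round(q,2),round(e,4))
E
python3 ik.py
```

```text
0.4 -0.16 0.15 [-0.55 -0.23  2.24  0.34  0.86  0.67] 0.0
0.4 -0.16 0.03 [-0.55 -0.02  2.35  0.49  0.56  0.48] 0.0
0.4 -0.1 0.03 [-0.45  0.11  2.21  0.45  0.54  0.6 ] 0.0
0.4 -0.05 0.03 [-0.39  0.21  2.09  0.41  0.53  0.7 ] 0.0
0.4 0 0.03 [-0.34  0.31  1.96  0.37  0.55  0.79] 0.0
0.4 0.02 0.03 [-0.32  0.35  1.91  0.35  0.55  0.83] 0.0
0.5 -0.16 0.15 [-0.61 -0.29  2.31  0.48  0.81  0.53] 0.0
0.5 -0.16 0.03 [-0.61 -0.06  2.42  0.73  0.52  0.22] 0.0
0.5 -0.1 0.03 [-0.5   0.08  2.28  0.69  0.47  0.34] 0.0
0.5 -0.05 0.03 [-0.43  0.18  2.16  0.65  0.45  0.45] 0.0
0.5 0 0.03 [-0.37  0.28  2.04  0.58  0.45  0.56] 0.0
0.5 0.02 0.03 [-0.35  0.32  1.99  0.56  0.45  0.61] 0.0
0.6 -0.16 0.15 [-0.67 -0.34  2.38  0.63  0.77  0.36] 0.0
0.6 -0.16 0.03 [-0.67 -0.08  2.49  0.99  0.52 -0.08] 0.0
0.6 -0.1 0.03 [-0.54  0.06  2.35  1.    0.45  0.01] 0.0
0.6 -0.05 0.03 [-0.46  0.16  2.23  0.97  0.41  0.11] 0.0
0.6 0 0.03 [-0.4   0.26  2.11  0.9   0.39  0.23] 0.0
0.6 0.02 0.03 [-0.37  0.29  2.06  0.87  0.38  0.28] 0.0
0.7 -0.16 0.15 [-0.73 -0.39  2.45  0.81  0.76  0.17] 0.0
0.7 -0.16 0.03 [-0.73 -0.09  2.55  1.25  0.55 -0.39] 0.0
0.7 -0.1 0.03 [-0.59  0.05  2.41  1.33  0.47 -0.34] 0.0
0.7 -0.05 0.03 [-0.5   0.16  2.3   1.34  0.42 -0.28] 0.0
0.7 0 0.03 [-0.43  0.25  2.18  1.31  0.38 -0.18] 0.0
0.7 0.02 0.03 [-0.4   0.29  2.13  1.28  0.36 -0.14] 0.0
0.8 -0.16 0.15 [-0.8  -0.42  2.52  0.98  0.78 -0.03] 0.0
0.8 -0.16 0.03 [-0.79 -0.05  2.58  1.44  0.63 -0.62] 0.005
0.8 -0.1 0.03 [-0.64  0.07  2.47  1.6   0.54 -0.66] 0.0
0.8 -0.05 0.03 [-0.54  0.17  2.35  1.66  0.48 -0.63] 0.0
0.8 0 0.03 [-0.46  0.26  2.23  1.68  0.43 -0.58] 0.0
0.8 0.02 0.03 [-0.43  0.29  2.19  1.67  0.41 -0.55] 0.0
```

Run:
```python
from bench import sensors, vision
import cv2,pickle
o=sensors.get_obs();cv2.imwrite("pics/w1.png",vision.camera("wrist"));pickle.dump((o["eef_pos"],o["eef_rot"]),open("w1.pkl","wb"))
```

```text
(no output)
```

View pics/w1.png

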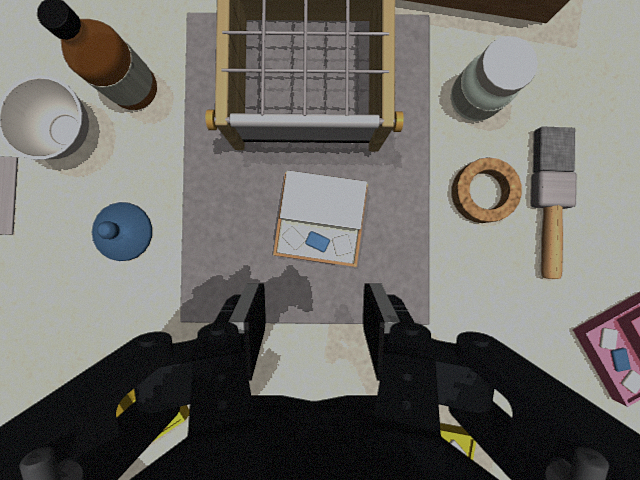

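The wrist view shows the tray clearly: rear corners at (275,255) and (357,266), box top front corners at (287,171) and (367,180). The board's rear corners are at (181,322) and (428,322). The bay looks square to the tool.

```bash
cat > wr.py <<'E'
from h import *
from m import fit,B
import pickle
from scipy.spatial.transform import Rotation as R
m=vision.camera_model("wrist")
def won(f,uv,z):
    p,e=pickle.load(open(f,"rb"));T=np.eye(4);T[:3,:3]=R.from_quat([e[1],e[2],e[3],e[0]]).as_matrix();T[:3,3]=p
    T=T@m["hand_eye"];d=T[:3,:3]@np.linalg.inv(m["K"])@np.r_[uv,1.];c=T[:3,3];return (c+d*(z-c[2])/d[2])[:2]
E
python3 - <<'E'
from wr import *
f="w1.pkl"
c=[won(f,u,.01) for u in[(428,322.5),(181,322.5),]];print(c,fit(B[:2],c))
r=[won(f,u,.091) for u in[(398,120),(213,120)]];print("rod",r,np.mean(r,0),np.arctan2(*(r[0]-r[1])[::1]))
b=[won(f,u,.046) for u in[(367,180),(287,171),(361,229),(279,220)]];print("box",fit([[.044,-.045],[.044,.045],[-.006,-.045],[-.006,.045]],b))
t=[won(f,u,.03) for u in[(357,266),(274,255)]];print("rear",t,fit([[-.045,-.045],[-.045,.045]],t))
E
```

```text
[array([ 0.46509407, -0.19299886]), array([0.41957081, 0.07957526])] (np.float64(0.1654850359081142), array([ 0.63960016, -0.02376564]), array([[-0.3,  1.8],
       [ 0.3, -1.8]]))
rod [array([ 0.65235916, -0.10971577]), array([0.62482316, 0.05572753])] [ 0.63859116 -0.02699412] 2.9766667805789933
box (np.float64(0.04619467354286914), array([ 0.55727002, -0.05597887]), array([[ 0.7,  3. ],
       [ 0.5, -4.1],
       [-0.3,  3.3],
       [-0.9, -2.1]]))
rear [array([ 0.51467692, -0.10201521]), array([ 0.51166199, -0.0126315 ])] (np.float64(0.03371747825012141), array([ 0.55814388, -0.05580636]), array([[-0. ,  0.3],
       [ 0. , -0.3]]))
```

```bash
cat > plan.py <<'E'
import sys,numpy as np, ik
from ik import *
from bench import sensors
ik.O=np.array([.639,-.0245]);ik.yb=.16
def now():
    o=sensors.get_obs();e=o["eef_rot"];return o["eef_pos"],R.from_quat([e[1],e[2],e[3],e[0]]),o
def bay():
    p,r,o=now();c,s=np.cos(.16),np.sin(.16);d=p[:2]-ik.O;z=r.as_matrix()[:,2];x=r.as_matrix()[:,0]
    print("bay",np.round([c*d[0]+s*d[1],-s*d[0]+c*d[1],p[2]],4),"rot err to tilt.7",np.round((r.inv()*tgt(.16,.7)).as_rotvec(),3),"q",np.round(o["q"],2),"F",np.round(o["wrist_force"],1),"t",o["time_s"])
def rows(T):
    p,r,o=now()
    for X,Y,z,yaw,th in T:
        g=np.r_[w(X,Y),z];Rt=tgt(.16+yaw,th);q,e=ik.ik(g,Rt,o["q"])
        print((X,Y,z,th),np.round(r.inv().apply(g-p)*1e3,1),np.round((r.inv()*Rt).as_rotvec(),3),"q",np.round(q,2),round(e,4))
E
python3 - <<'E'
from plan import *
bay();rows([(-.15,-.014,.20,0,.5),(-.15,-.014,.12,0,.7),(-.155,-.014,.06,0,.7),(-.155,-.014,.0175,0,.7)])
E
```

```text
bay [-0.1423 -0.0108  0.2508] rot err to tilt.7 [-0.003  0.402  0.006] q [-0.47 -0.21  1.98  0.19  1.13  0.88] F [0.6 0.6 1.5] t 2.15Traceback (most recent call last):
  File "<stdin>", line 2, in <module>
  File "plan.py", line 13, in rows
    g=np.r_[w(X,Y),z];Rt=tgt(.16+yaw,th);q,e=ik.ik(g,Rt,o["q"])
                                             ^^^^^
AttributeError: 'function' object has no attribute 'ik'
```

```bash
sed -i 's/^import sys,numpy as np, ik$/import numpy as np/; s/^from ik import \*$/from ik import *\nimport ik as M/; s/^ik\.O=\(.*\);ik\.yb=.16/M.O=\1;M.yb=.16/; s/-ik\.O/-M.O/; s/ik\.ik(/M.ik(/' plan.py
python3 - <<'E'
from plan import *
bay();rows([(-.15,-.014,.20,0,.5),(-.15,-.014,.12,0,.7),(-.155,-.014,.06,0,.7),(-.155,-.014,.0175,0,.7)])
E
```

```text
bay [-0.1423 -0.0108  0.2508] rot err to tilt.7 [-0.003  0.402  0.006] q [-0.47 -0.21  1.98  0.19  1.13  0.88] F [0.6 0.6 1.5] t 2.15
(-0.15, -0.014, 0.2, 0.5) [-22.3   3.1  46.3] [-0.002  0.202  0.006] q [-0.58 -0.32  2.22  0.43  0.9   0.62] 0.0
(-0.15, -0.014, 0.12, 0.7) [-45.7   3.1 122.8] [-0.003  0.402  0.006] q [-0.7  -0.3   2.46  0.89  0.68  0.08] 0.0
(-0.155, -0.014, 0.06, 0.7) [-68.1   3.  178.7] [-0.003  0.402  0.006] q [-0.71 -0.16  2.52  1.11  0.58 -0.2 ] 0.0
(-0.155, -0.014, 0.0175, 0.7) [-80.5   3.  219.4] [-0.003  0.402  0.006] q [-0.71 -0.03  2.54  1.33  0.53 -0.47] 0.0
```

>>> {"method": "carry_out", "body": {
  "deltas": "-11 1.5 23 0 0.1 0 0.5;-22 3 46 -0.002 0.2 0.006 0.5;-30 3 72 -0.003 0.27 0.006 0.5;-38 3 98 -0.003 0.34 0.006 0.5;-46 3 123 -0.003 0.402 0.006 0.5;-57 3 151 -0.003 0.402 0.006 0.5;-68 3 179 -0.003 0.402 0.006 0.5;-72 3 192 -0.003 0.402 0.006 0.5;-76.5 3 206 -0.003 0.402 0.006 0.5;-80.5 3 219.5 -0.003 0.402 0.006 0.5;-80.5 3 219.5 -0.003 0.402 0.006 0.5;-80.5 3 219.5 -0.003 0.402 0.006 0.5"
}}

```text
time_s: 3.65
eef_pos: [0.4902, -0.0629, 0.0184]
eef_rot: [-0.027, 0.936, 0.075, 0.343]
wrist_force: [0.2, -0.2, 0.3]
opening: 0.498
grasp_force: 0.0
```

Run:
```python
from plan import *
from bench import vision
import cv2
bay();cv2.imwrite("pics/w2.png",vision.camera("side")[160:360,220:486]); 
im=cv2.imread("pics/w2.png");cv2.imwrite("pics/w2.png",cv2.resize(im,None,fx=3,fy=3,interpolation=cv2.INTER_CUBIC))
rows([(x,-.014,.0175,0,.7) for x in(-.14,-.1,-.05,0,.012)])
```

```text
bay [-0.153  -0.0142  0.0184] rot err to tilt.7 [ 0.001 -0.002  0.   ] q [-0.72  0.18  2.4   1.47  0.52 -0.63] F [ 0.2 -0.2  0.3] t 3.65
(-0.14, -0.014, 0.0175, 0.7) [ 9.2 -0.3  9.2] [ 0.001 -0.003  0.   ] q [-0.68  0.    2.5   1.36  0.51 -0.46] 0.0
(-0.1, -0.014, 0.0175, 0.7) [39.8 -0.4 35.1] [ 0.001 -0.003  0.   ] q [-0.59  0.09  2.41  1.4   0.46 -0.42] 0.0
(-0.05, -0.014, 0.0175, 0.7) [77.9 -0.4 67.4] [ 0.001 -0.003  0.   ] q [-0.5   0.19  2.3   1.41  0.41 -0.36] 0.0
(0, -0.014, 0.0175, 0.7) [116.1  -0.4  99.7] [ 0.001 -0.003  0.   ] q [-0.42  0.28  2.18  1.38  0.37 -0.26] 0.0
(0.012, -0.014, 0.0175, 0.7) [125.2  -0.4 107.5] [ 0.001 -0.003  0.   ] q [-0.41  0.3   2.15  1.36  0.36 -0.24] 0.0
```

View pics/w2.png

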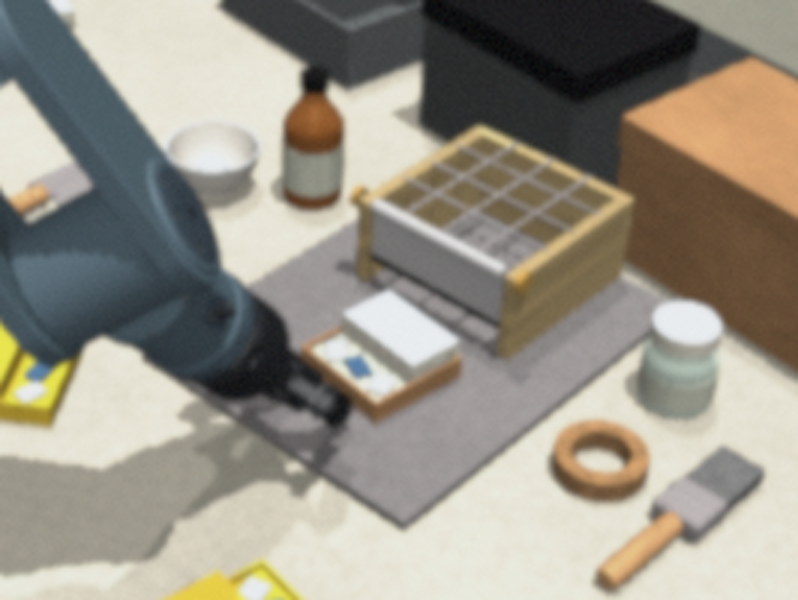

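The fingers stand just behind the tray, clear of everything. Now a slow push, about 28 mm/s.

>>> {"method": "carry_out", "body": {
  "deltas": "2.5 -0.2 3.2 0 0 0 0.5;5.5 -0.4 5.8 0 0 0 0.5;8.6 -0.4 8.4 0 0 0 0.5;11.2 -0.4 10.7 0 0 0 0.5;13.8 -0.4 13 0 0 0 0.5;16.4 -0.4 15.2 0 0 0 0.5;19 -0.4 17.4 0 0 0 0.5;21.7 -0.4 19.7 0 0 0 0.5;24.4 -0.4 22 0 0 0 0.5;27 -0.4 24.2 0 0 0 0.5;29.6 -0.4 26.4 0 0 0 0.5;32.2 -0.4 28.6 0 0 0 0.5"
}}

```text
time_s: 5.2
eef_pos: [0.5321, -0.0556, 0.0167]
eef_rot: [-0.027, 0.936, 0.074, 0.343]
wrist_force: [-2.2, -0.6, 1.0]
opening: 0.503
grasp_force: 0.9
```

Run:
```python
from plan import *
from bench import vision
import cv2
bay();cv2.imwrite("pics/s3full.png",vision.camera("scene"));im=vision.camera("side")
a=cv2.imread("pics/s3full.png")[170:360,180:390];b=im[190:330,270:450]
a=cv2.resize(a,(442,400),interpolation=cv2.INTER_CUBIC);b=cv2.resize(b,(358,278),interpolation=cv2.INTER_CUBIC)
c=np.zeros((400,800,3),np.uint8);c[:,:442]=a;c[:278,442:]=b;cv2.imwrite("pics/v3.png",c)
rows([(x,-.014,.0175,0,.7) for x in(-.1,-.06,-.03,0,.012)])
```

```text
bay [-0.1105 -0.0137  0.0167] rot err to tilt.7 [ 0.001 -0.002 -0.001] q [-0.61  0.25  2.31  1.5   0.47 -0.56] F [-2.2 -0.6  1. ] t 5.2
(-0.1, -0.014, 0.0175, 0.7) [8.2 0.2 6.1] [ 0.001 -0.002 -0.001] q [-0.59  0.09  2.41  1.4   0.46 -0.42] 0.0
(-0.06, -0.014, 0.0175, 0.7) [38.8  0.1 31.9] [ 0.001 -0.002 -0.001] q [-0.51  0.17  2.32  1.41  0.42 -0.37] 0.0
(-0.03, -0.014, 0.0175, 0.7) [61.7  0.  51.3] [ 0.001 -0.002 -0.001] q [-0.46  0.22  2.25  1.4   0.39 -0.32] 0.0
(0, -0.014, 0.0175, 0.7) [84.6 -0.  70.6] [ 0.001 -0.002 -0.001] q [-0.42  0.28  2.18  1.38  0.37 -0.26] 0.0
(0.012, -0.014, 0.0175, 0.7) [93.7 -0.  78.4] [ 0.001 -0.002 -0.001] q [-0.41  0.3   2.15  1.36  0.36 -0.24] 0.0
```

View pics/v3.png

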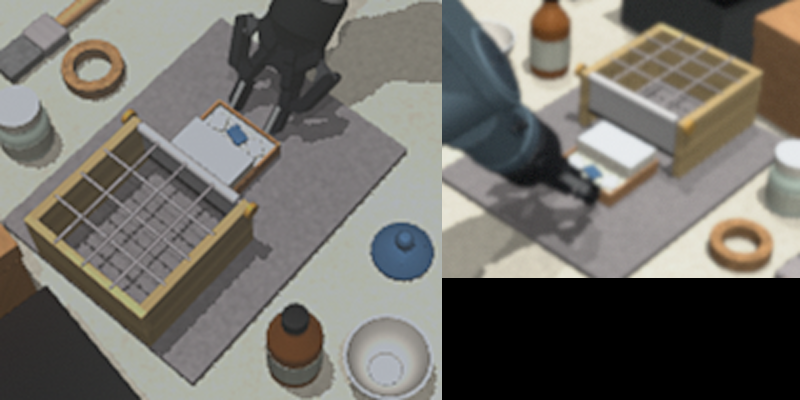

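Run:
```python
from h import *
c,s=np.cos(.16),np.sin(.16)
for n,P in(("scene",[(220,102),(279,149)]),):
  for p in P:
    u=np.array(p)*.475+[180,170];d=onz(n,u,.03)-[.639,-.0245];print(n,c*d[0]+s*d[1],-s*d[0]+c*d[1])
for p in [(568,163),(608,200)]:
    u=(np.array(p)-[442,0])*.503+[270,190];d=onz("side",u,.03)-[.639,-.0245];print("side",c*d[0]+s*d[1],-s*d[0]+c*d[1])
```

```text
scene -0.10255688377054845 -0.05014058543847083
scene -0.09868422409443192 0.039463360214554294
side -0.09253094666060623 0.01878483248208873
side -0.11127116958579317 -0.06007619264272763
```

>>> {"method": "carry_out", "body": {
  "deltas": "3.3 0 2.2 0 0 0 0.5;6.6 0 4.6 0 0 0 0.5;9.7 0 7.1 0 0 0 0.5;12.7 0 9.7 0 0 0 0.5;15.8 0 12.3 0 0 0 0.5;18.8 0 14.9 0 0 0 0.5;21.9 0 17.4 0 0 0 0.5;25 0 20 0 0 0 0.5;28 0 22.6 0 0 0 0.5;31.1 0 25.2 0 0 0 0.5;34.2 0 27.7 0 0 0 0.5;37.2 0 30.3 0 0 0 0.5"
}}

```text
time_s: 6.8
eef_pos: [0.5796, -0.0483, 0.0176]
eef_rot: [-0.027, 0.936, 0.074, 0.343]
wrist_force: [-1.5, 0.2, 0.4]
opening: 0.502
grasp_force: 0.7
```

Run:
```python
from plan import *
bay()
rows([(x,-.014,.0175,0,.7) for x in(-.03,0,.012)])
```

```text
bay [-0.0624 -0.014   0.0176] rot err to tilt.7 [ 0.002 -0.002 -0.002] q [-0.52  0.32  2.2   1.48  0.42 -0.46] F [-1.5  0.2  0.4] t 6.8
(-0.03, -0.014, 0.0175, 0.7) [24.7 -0.1 21. ] [ 0.002 -0.002 -0.002] q [-0.46  0.22  2.25  1.4   0.39 -0.32] 0.0
(0, -0.014, 0.0175, 0.7) [47.6 -0.1 40.3] [ 0.002 -0.002 -0.002] q [-0.42  0.28  2.18  1.38  0.37 -0.26] 0.0
(0.012, -0.014, 0.0175, 0.7) [56.8 -0.2 48.1] [ 0.002 -0.002 -0.002] q [-0.41  0.3   2.15  1.36  0.36 -0.24] 0.0
```

>>> {"method": "carry_out", "body": {
  "deltas": "3.1 0 2.6 0 0 0 0.5;6.1 0 5.2 0 0 0 0.5;9.2 0 7.7 0 0 0 0.5;12.2 0 10.3 0 0 0 0.5;15.3 0 12.9 0 0 0 0.5;18.4 0 15.5 0 0 0 0.5;21.4 0 18.1 0 0 0 0.5;24.5 0 20.7 0 0 0 0.5;27.5 -0.1 23.3 0 0 0 0.5;30.6 -0.1 25.9 0 0 0 0.5;33.6 -0.1 28.5 0 0 0 0.5;36.6 -0.1 31 0 0 0 0.5"
}}

```text
time_s: 8.3
eef_pos: [0.627, -0.0406, 0.0176]
eef_rot: [-0.027, 0.936, 0.074, 0.343]
wrist_force: [-1.5, -0.2, -1.0]
opening: 0.5
grasp_force: 0.7
```

Run:
```python
from plan import *
from bench import vision
import cv2
bay();a=vision.camera("scene")[170:360,180:390];b=vision.camera("side")[190:330,270:450]
a=cv2.resize(a,(442,400),interpolation=cv2.INTER_CUBIC);b=cv2.resize(b,(358,278),interpolation=cv2.INTER_CUBIC)
c=np.zeros((400,800,3),np.uint8);c[:,:442]=a;c[:278,442:]=b;cv2.imwrite("pics/v4.png",c)
rows([(x,-.014,.0175,0,.7) for x in(0,.012,.016)])
```

```text
bay [-0.0144 -0.014   0.0176] rot err to tilt.7 [ 0.002 -0.002 -0.002] q [-0.45  0.39  2.09  1.43  0.38 -0.34] F [-1.5 -0.2 -1. ] t 8.3
(0, -0.014, 0.0175, 0.7) [10.6 -0.1  9.3] [ 0.002 -0.002 -0.001] q [-0.42  0.28  2.18  1.38  0.37 -0.26] 0.0
(0.012, -0.014, 0.0175, 0.7) [19.7 -0.1 17.1] [ 0.002 -0.002 -0.001] q [-0.41  0.3   2.15  1.36  0.36 -0.24] 0.0
(0.016, -0.014, 0.0175, 0.7) [22.8 -0.1 19.7] [ 0.002 -0.002 -0.001] q [-0.4   0.31  2.14  1.36  0.36 -0.23] 0.0
```

View pics/v4.png

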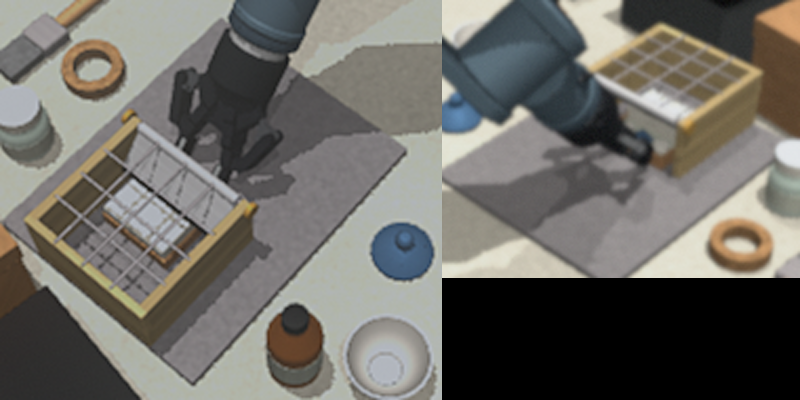

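>>> {"method": "carry_out", "body": {
  "deltas": "2.3 0 1.9 0 0 0 0.5;4.6 0 3.9 0 0 0 0.5;6.9 0 5.9 0 0 0 0.5;9.2 -0.1 7.9 0 0 0 0.5;11.5 -0.1 9.9 0 0 0 0.5"
}}

```text
time_s: 9.02
eef_pos: [0.642, -0.0382, 0.0174]
eef_rot: [-0.027, 0.936, 0.074, 0.343]
wrist_force: [-1.8, 0.7, 1.5]
opening: 0.5
grasp_force: 1.0
```

>>> {"method": "carry_out", "body": {
  "deltas": "2.3 0 1.9 0 0 0 0.5;4.6 0 3.9 0 0 0 0.5;6.9 0 5.9 0 0 0 0.5;9.2 0 7.9 0 0 0 0.5;11 0 9.5 0 0 0 0.5;11 0 9.5 0 0 0 0.5"
}}

```text
time_s: 9.78
eef_pos: [0.6563, -0.0358, 0.0173]
eef_rot: [-0.027, 0.936, 0.074, 0.343]
wrist_force: [-0.4, 0.2, 0.4]
opening: 0.5
grasp_force: 0.1
```

Run:
```python
from plan import *
from bench import vision
import cv2
bay();a=vision.camera("scene")[195:325,185:315];b=vision.camera("wrist")
a=cv2.resize(a,(390,390),interpolation=cv2.INTER_CUBIC);b=cv2.resize(b,(410,308))
c=np.zeros((390,800,3),np.uint8);c[:,:390]=a;c[:308,390:]=b;cv2.imwrite("pics/v5.png",c)
```

```text
bay [ 0.0153 -0.0139  0.0173] rot err to tilt.7 [ 0.001 -0.002 -0.001] q [-0.41  0.43  2.03  1.38  0.36 -0.25] F [-0.4  0.2  0.4] t 9.775
```

View pics/v5.png

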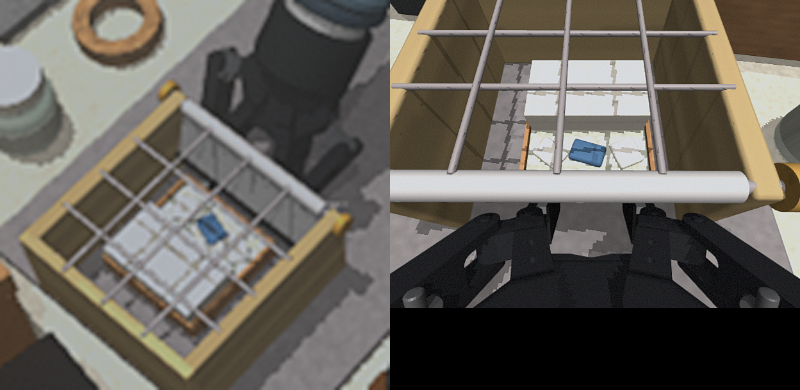

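The tray is fully inside, with its rear about 20 mm past the flap plane. Now drawing straight back out.

>>> {"method": "carry_out", "body": {
  "deltas": "-3 0 -2.6 0 0 0 0.5;-7 0 -5.9 0 0 0 0.5;-12 0 -10.1 0 0 0 0.5;-17 0 -14.4 0 0 0 0.5;-22 0 -18.6 0 0 0 0.5;-28 0 -23.6 0 0 0 0.5;-34 0 -28.7 0 0 0 0.5;-41 0 -34.6 0 0 0 0.5;-48 0 -40.5 0 0 0 0.5;-56 0 -47.2 0 0 0 0.5;-64 0 -54 0 0 0 0.5;-72 0 -60.7 0 0 0 0.5"
}}

```text
time_s: 11.38
eef_pos: [0.5623, -0.0508, 0.0172]
eef_rot: [-0.027, 0.936, 0.074, 0.343]
wrist_force: [-0.7, -0.6, -1.2]
opening: 0.499
grasp_force: 0.0
```

>>> {"method": "carry_out", "body": {
  "deltas": "-8 0 -7 0 0 0 0.5;-14 0 -15 0 0 0 0.5;-16 0 -30 0 0 0 0.5;-16 0 -50 0 0 0 0.5;-16 0 -70 0 0 0 0.5;-16 0 -90 0 0 0 0.5;-16 0 -90 0 0 0 0.5;-16 0 -90 0 0 0 0.5;-16 0 -90 0 0 0 0.5"
}}

```text
time_s: 12.5
eef_pos: [0.4936, -0.0615, 0.075]
eef_rot: [-0.027, 0.936, 0.074, 0.342]
wrist_force: [0.1, 0.4, -0.9]
opening: 0.5
grasp_force: 0.0
```

Run:
```python
from plan import *
from bench import vision
import cv2
bay();a=vision.camera("scene")[160:360,170:390];b=vision.camera("side")[190:330,270:450];d=vision.camera("wrist")
c=np.zeros((600,800,3),np.uint8);c[:364,:400]=cv2.resize(a,(400,364),interpolation=cv2.INTER_CUBIC);c[:311,400:]=cv2.resize(b,(400,311),interpolation=cv2.INTER_CUBIC);c[312:600,416:800]=cv2.resize(d,(384,288));cv2.imwrite("pics/v6.png",c)
```

```text
bay [-0.1494 -0.0133  0.075 ] rot err to tilt.7 [ 0.001 -0.001 -0.002] q [-0.71 -0.02  2.41  1.15  0.57 -0.24] F [ 0.1  0.4 -0.9] t 12.5
```

View pics/v6.png

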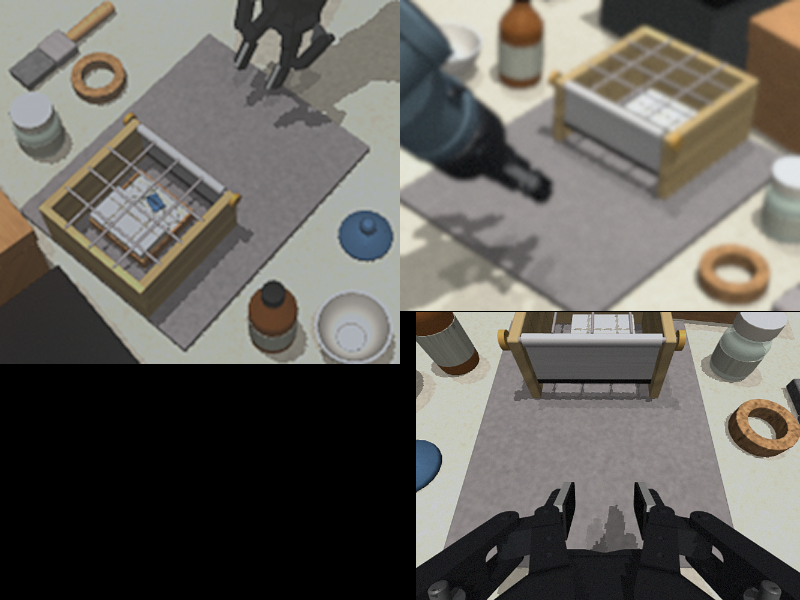

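The flap hangs shut, the tray is fully inside, the bystanders stand where they were and the arm is clear.

```bash
python3 -c "
from bench import ctrl;print(ctrl.hand_in())"
```

```text
the job is handed in; nothing more can be done
None
```

The tray sits fully inside the drying bay, about 20 mm past the flap. The flap is shut behind it, the bystanders look undisturbed, and the job was handed in at about 13 s of the 58 s allowed.

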